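# Put the piled lids back on the consumables jars

## Robot

A 6-joint arm with a two-finger parallel gripper is mounted at the origin on the work surface. World frame = base frame: x ahead of the robot, y to its left, z up, the work surface at z = 0. Lengths are in m, angles in rad, forces in N, time in s.
With the tool pointing down it reaches from about 0.25 to 0.775 m from the base axis. Payload 4 kg.
Tool frame: the origin (TCP) lies at the very end of the fingers, on their centre line; the grasp point (between the pads) lies 19 mm behind it (robot.hold_point_z is the distance from the TCP to the grasp point, in m); z points along the fingers, y is the line along which they close (so a half turn about z gives the same grasp; the last joint's range is limited). The gripper opens to 94 mm and grips with 3 to 60 N. Pads are 16 mm wide; open, the fingers measure 119 mm over their backs; the gripper's body (75 mm by 177 mm) begins 78 mm behind the grasp point.
Start: joints at [-1.305, 0.087, 1.371, -0, 1.684, -0.103], TCP at [0.198, -0.513, 0.168] pointing down, gripper open.
Joint ranges: [-3.1, 3.1], [-0.76, 2.03], [0.27, 2.55], [-1.08, 4.22], [0.17, 2.65], [-2.57, 2.57]. Speed limits (rad/s): [2.79, 2.79, 3.14, 3.14, 3.14, 3.14].

## Interface

Orientations are given as [roll, pitch, yaw] about the fixed x, y, z axes, in that order (R = Rz(yaw) Ry(pitch) Rx(roll)).
In Python, from bench import robot gives the robot as it stands.
- The arm moves only by the tool carry_out, never from a script. Its argument "steps" is a list of rows, each a list of 3 entries, a list of its own where there are three numbers: the shift along the tool's x, y, z in m, then the turn about the tool's z in units of 10 degrees (1.0 is 10 degrees), then the closure, from -1 (fully open) to 1 (shut). In form: [[[tx, ty, tz], roll, jaw], ...]. A call has 1 to 10 rows; each row is the pose to reach, as a shift and turn from the pose commanded when the call began, along the tool's axes at that moment; what a row does not reach only later rows make up. A row lasts 1/8 s, in which the tool goes at most 62.5 mm and 10.7 degrees, less where a joint would pass 70% of its speed; a pose out of reach is approached as far as the arm can. A call with a gripper value outside its range is refused whole. The fingers move at their own pace and stop on an object; the grip force is fixed at half the most. Time passes only in rows, so rows that repeat a pose let the fingers close. It gives the time, the measured TCP pose, the force, the opening and the grip force at its end, in the units of the state.
- robot.get_obs(): the state, without advancing time (a new reading comes with each control period).
- robot.snapshot(name): name is "scene" or "top" or "wrist"; returns a dict with "image" (480x640x3 uint8, red, green, blue), "z_map" (480x640 float32, m along the optical axis (not along the pixel's ray), 0 where there is no reading), "mtx" (3x3 intrinsics, pixels), "D" ([k1, k2, p1, p2, k3] as OpenCV has them; the pictures are not rectified), "R" (3x3) and "t" (3): a world point X has camera coordinates R X + t. Camera axes: x right, y down, z forward; pixel columns grow to the right and rows downward; lengths in m; the calibration is good to about 2 mm. A picture is of the moment at which its call begins.
- robot.close_job(): hands the job in; it is judged then, once.
The state is a dict: "time": time; "joint_positions": joint angles; "qvel": joint speeds; "joint_torque": joint torques, N m; "tool_pos": TCP position; "ee_rot": TCP orientation; "wrist_force": force on the tool from outside, world axes, zero at the start; "wrist_torque": the same for the moment, N m; "width": finger opening in m; "finger_force": force on a finger pad.
Only numpy, scipy, OpenCV 4.12 (cv2) and the standard library are available. Lean on these libraries where they do the work, as an engineer would, in place of code of your own. Each camera call takes 0.05 s, during which the arm holds its last target. There are 200 camera calls.

## Task

The four steel jars of blood-draw consumables stand open and their lids are piled on the bench. Put each jar's own lid back on it, right way up and properly seated on the rim, so that all four jars are closed. Set the lids down, don't drop them, and leave the jars standing where they are and the tube block and the water bottle alone.

Things in the scene. Friction and masses are not known exactly. Their poses are not given: they have to be found in the camera images.
- lid_large: The largest of four round steel lids, 90 g: flat flange 70 mm across, 9 mm thick (grip its edge), over a black locating boss 48 mm across, 6 mm high. Origin: centre of the boss's underside; flange 6 to 15 mm above it; z up. Starts at the bottom of the pile, on the bench; it rests on its boss, so 6 mm is free under the flange.
- lid_medium: The second largest of four round steel lids, 70 g: flat flange 61 mm across, 9 mm thick (grip its edge), over a black locating boss 39 mm across, 6 mm high. Origin: centre of the boss's underside; flange 6 to 15 mm above it; z up. Starts on lid_large; it rests on its boss, so 6 mm is free under the flange.
- lid_small: The second smallest of four round steel lids, 50 g: flat flange 51 mm across, 9 mm thick (grip its edge), over a black locating boss 29 mm across, 6 mm high. Origin: centre of the boss's underside; flange 6 to 15 mm above it; z up. Starts on lid_medium; it rests on its boss, so 6 mm is free under the flange.
- lid_tiny: The smallest of four round steel lids, 35 g: flat flange 40 mm across, 9 mm thick (grip its edge), over a black locating boss 18 mm across, 6 mm high. Origin: centre of the boss's underside; flange 6 to 15 mm above it; z up. Starts on lid_small, top of the pile (piled right way up, by size, slightly out of line); it rests on its boss, so 6 mm is free under the flange.
- jar_tiny: The smallest of four open round steel jars, loose on the bench, about 220 g: 33 mm across, 50 mm high, mouth 27 mm (wall 3), filled with small parts to 10 mm below the rim. Origin: centre of the underside; z up. Its lid is lid_tiny: the boss enters the mouth with 4.5 mm play all round and the flange rests on the rim (lid origin then 44 mm above the jar's).
- jar_small: The second smallest of four open round steel jars, loose on the bench, about 300 g: 44 mm across, 60 mm high, mouth 38 mm (wall 3), filled with small parts to 10 mm below the rim. Origin: centre of the underside; z up. Its lid is lid_small: the boss enters the mouth with 4.5 mm play all round and the flange rests on the rim (lid origin then 54 mm above the jar's).
- jar_medium: The second largest of four open round steel jars, loose on the bench, about 380 g: 54 mm across, 70 mm high, mouth 48 mm (wall 3), filled with small parts to 10 mm below the rim. Origin: centre of the underside; z up. Its lid is lid_medium: the boss enters the mouth with 4.5 mm play all round and the flange rests on the rim (lid origin then 64 mm above the jar's).
- jar_large: The largest of four open round steel jars, loose on the bench, about 480 g: 63 mm across, 80 mm high, mouth 57 mm (wall 3), filled with small parts to 10 mm below the rim. Origin: centre of the underside; z up. Its lid is lid_large: the boss enters the mouth with 4.5 mm play all round and the flange rests on the rim (lid origin then 74 mm above the jar's).
- tube_block: Bystander: dark wooden block 55 x 150 mm holding two rows of capped blood tubes, 95 mm high in all, standing loose at one side of the jars. Origin: centre of the underside; y along its length.
- water_bottle: Bystander: clear water bottle with a blue cap, 62 mm across, 200 mm high, standing loose at the other side of the jars. Origin: centre of the underside; z up.

How it is judged:
By the outcome, as a careful person would: the job done as asked, in the order asked, and still so for the second after the job is handed in, with the robot touching nothing.
It also fails if it takes over 96 s, if anything falls off the work surface, if the arm or the gripper's body presses on something with over 40 N, if the wrist force passes 120 N, or if a joint passes its speed limit or range.

## Working session

There is one attempt and no reset: what is moved stays moved. The work goes in short steps, Python scripts to look and compute and a tool call to move; the robot and the scene stay as the last step left them, time stands still between calls to the robot, and variables do not carry over. Pictures are saved under pics/ and viewed, at most 14 in all, crops included, and the job is handed in when it is done.

Besides the shell and the picture viewer there is one more tool, called after "Emit:" by a JSON object that holds its "api" and its "payload", one argument or row to a line. carry_out: Moves the arm, as the interface text tells. Its arguments: {"type":"object","properties":{"steps":{"type":"array","items":{"type":"array"}}},"required":["steps"]}

```bash
ls; mkdir -p pics
cat > h.py <<'E'
import numpy as np,cv2
from bench import robot
def snap(n,f=None):
    s=robot.snapshot(n)
    if f: cv2.imwrite('pics/'+f,s['image'][:,:,::-1])
    return s
def pts(s):
    K,D=s['mtx'],np.array(s['D'],float)
    v,u=np.mgrid[0:480,0:640]
    n=cv2.undistortPoints(np.stack([u,v],-1).reshape(-1,1,2).astype(float),np.array(K),D).reshape(480,640,2)
    z=s['z_map'][...,None]
    c=np.concatenate([n*z,z],-1)
    return (c-np.array(s['t']))@np.array(s['R'])
E
python3 - <<'E'
from h import *
o=robot.get_obs();print({k:np.round(v,3) for k,v in o.items()})
s=snap('top','top1.png');P=pts(s);np.save('p.npy',P)
ok=(s['z_map']>0)&(P[...,2]>0.012)
m=(ok*255).astype(np.uint8)
n,l,st,c=cv2.connectedComponentsWithStats(m)
for i in range(1,n):
    if st[i,4]>60:
        q=P[l==i];print(st[i],q.min(0).round(3),q.max(0).round(3),np.median(q,0).round(3))
E
```

```text
pics
{'time': np.float64(0.0), 'joint_positions': array([-1.305,  0.088,  1.372, -0.   ,  1.684, -0.103]), 'qvel': array([-0.001, -0.002, -0.002, -0.   , -0.001,  0.   ]), 'joint_torque': array([ 2.0000e-03, -3.4018e+01, -3.0243e+01,  7.2000e-02,  3.3000e-02,
       -0.0000e+00]), 'tool_pos': array([ 0.198, -0.512,  0.166]), 'ee_rot': array([-3.139, -0.   ,  0.369]), 'wrist_force': array([ 0.483, -0.231,  0.675]), 'wrist_torque': array([0.017, 0.021, 0.042]), 'finger_force': np.float64(0.0), 'width': np.float64(0.094)}
[ 542  162   98   71 5493] [ 0.584 -0.714  0.012] [ 0.726 -0.511  0.093] [ 0.652 -0.593  0.081]
[264 183  31  36 860] [0.608 0.035 0.014] [0.672 0.097 0.086] [0.638 0.066 0.063]
[345 199  17  19 229] [ 0.613 -0.11   0.012] [ 0.646 -0.077  0.057] [ 0.631 -0.093  0.035]
[188 200  24  24 421] [0.594 0.215 0.012] [0.638 0.259 0.066] [0.615 0.237 0.044]
[414 201  30  29 659] [ 0.585 -0.283  0.015] [ 0.64  -0.229  0.078] [ 0.613 -0.255  0.053]
[ 502  253   55   33 1326] [ 0.465 -0.475  0.012] [ 0.526 -0.418  0.207] [ 0.493 -0.435  0.131]
[  60  259   82   38 2067] [0.432 0.362 0.012] [0.513 0.517 0.101] [0.47  0.435 0.039]
[245 272  32  32 795] [0.421 0.071 0.012] [0.489 0.138 0.067] [0.453 0.103 0.044]
[   0  332   42   73 1209] [0.207 0.562 0.012] [0.355 0.655 0.132] [0.28  0.611 0.014]
[ 585  337   55   68 2719] [ 0.238 -0.643  0.012] [ 0.363 -0.575  0.158] [ 0.304 -0.6    0.148]
[ 470  342   55   44 1632] [ 0.254 -0.456  0.012] [ 0.346 -0.345  0.041] [ 0.301 -0.398  0.031]
[ 241  408  106   72 5454] [ 0.06  -0.082  0.012] [0.23  0.111 0.652] [0.214 0.025 0.483]
[ 547  415   93   65 3982] [ 0.158 -0.565  0.201] [ 0.238 -0.31   0.588] [ 0.213 -0.394  0.528]
[   0  422   41   54 1710] [0.087 0.55  0.012] [0.171 0.634 0.12 ] [0.132 0.564 0.093]
```

View pics/top1.png

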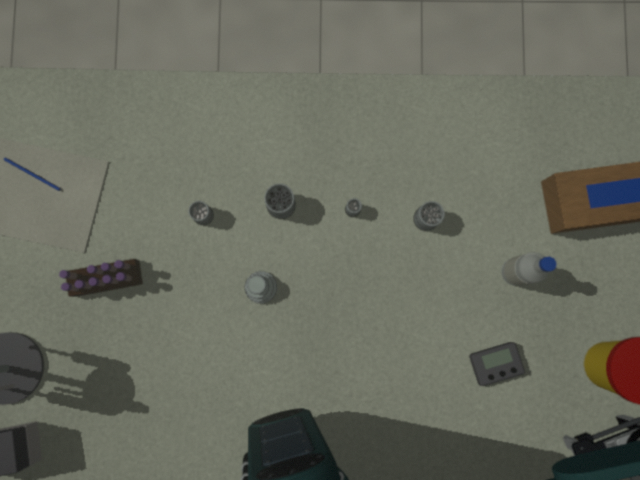

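The top view shows the jars: small at pixel (201,212), large at (280,200), tiny at (354,207) and medium at (430,215). The pile is at (261,287), about (0.454, 0.104). I'll go above the pile and square the tool to yaw 0.

Emit:
{"api": "carry_out", "payload": {
  "steps": [
    [[0.05, -0.05, -0.05], 0.5, -1],
    [[0.46, -0.48, -0.08], 2.11, -1],
    [[0.46, -0.48, -0.08], 2.11, -1],
    [[0.46, -0.48, -0.08], 2.11, -1],
    [[0.46, -0.48, -0.08], 2.11, -1],
    [[0.46, -0.48, -0.08], 2.11, -1],
    [[0.46, -0.48, -0.08], 2.11, -1],
    [[0.46, -0.48, -0.08], 2.11, -1],
    [[0.46, -0.48, -0.08], 2.11, -1],
    [[0.46, -0.48, -0.08], 2.11, -1]
  ]
}}

```text
time: 1.3
tool_pos: [0.4342, 0.0538, 0.2435]
ee_rot: [3.141, 0.0, 0.001]
wrist_force: [-0.0, -0.5, 0.0]
width: 0.0937
finger_force: 0.0
```

Emit:
{"api": "carry_out", "payload": {
  "steps": [
    [[0.02, -0.05, 0.0], 0, -1],
    [[0.02, -0.05, 0.0], 0, -1],
    [[0.02, -0.05, 0.0], 0, -1]
  ]
}}

```text
time: 1.68
tool_pos: [0.4535, 0.1014, 0.2431]
ee_rot: [3.141, 0.002, 0.001]
wrist_force: [-0.3, -0.2, 0.1]
width: 0.0941
finger_force: 0.0
```

```bash
cat >> h.py <<'E'
def cast(s,uv,z):
    n=cv2.undistortPoints(np.array(uv,float).reshape(-1,1,2),np.array(s['mtx']),np.array(s['D'],float)).reshape(-1,2)
    R,t=np.array(s['R']),np.array(s['t']);d=np.c_[n,np.ones(len(n))]@R;c=-R.T@t
    return c+d*((z-c[2])/d[:,2])[:,None]
E
python3 - <<'E'
from h import *
o=robot.get_obs();print(o['tool_pos'].round(4),o['ee_rot'].round(3))
s=snap('wrist','w1.png');P=pts(s);R=np.array(s['R']);print((-R.T@s['t']).round(3),R.round(2))
for z in(.06,.045,.03,.015): 
    m=(abs(P[...,2]-z)<.004)&(s['z_map']>0);q=P[m]
    if len(q): q=q[np.hypot(q[:,0]-.454,q[:,1]-.104)<.06]
    if len(q)>20: print(z,len(q),q.min(0).round(4),q.max(0).round(4),cv2.minEnclosingCircle(q[:,:2].astype(np.float32)))
E
```

```text
[0.4535 0.1014 0.2431] [3.141e+00 2.000e-03 1.000e-03]
[0.522 0.101 0.462] [[ 0.   -1.    0.  ]
 [-0.97 -0.    0.24]
 [-0.24 -0.   -0.97]]
0.06 1303 [0.4382 0.0919 0.0564] [0.4788 0.1317 0.0639] ((0.45841318368911743, 0.11132495850324631), 0.020612336695194244)
0.045 653 [0.43   0.0865 0.0418] [0.4812 0.1369 0.0488] ((0.45549440383911133, 0.11163409799337387), 0.025989970192313194)
0.03 640 [0.4246 0.0774 0.0268] [0.485 0.138 0.034] ((0.4548456072807312, 0.10802628099918365), 0.030883394181728363)
0.015 598 [0.4217 0.0711 0.0115] [0.4903 0.1406 0.019 ] ((0.45568355917930603, 0.10598619282245636), 0.035303179174661636)
```

View pics/w1.png

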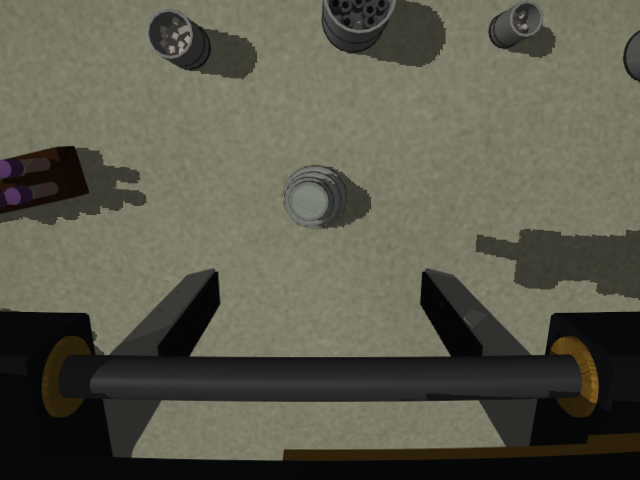

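The wrist view shows the pile at about (310,200), all right way up, with the tiny lid on top. Depth circles give radii of 20.6, 26.0, 30.9 and 35.3 mm, which match the given lid sizes. Next I'll make a short hop forward to measure the jar mouths before gripping.

Emit:
{"api": "carry_out", "payload": {
  "steps": [
    [[0.06, 0.02, 0.0], 0, -1],
    [[0.09, 0.04, 0.0], 0, -1],
    [[0.09, 0.04, 0.0], 0, -1],
    [[0.09, 0.04, 0.0], 0, -1]
  ]
}}

```text
time: 2.22
tool_pos: [0.5433, 0.0608, 0.244]
ee_rot: [-3.141, 0.0, -0.001]
wrist_force: [0.3, 0.1, -0.1]
width: 0.094
finger_force: 0.0
```

```bash
cat >> h.py <<'E'
J=dict(small=(.615,.237,.06,.022),large=(.64,.066,.08,.0315),tiny=(.631,-.093,.05,.0165),medium=(.613,-.255,.07,.027))
def circ(P,x,y,z,r,tol=.004):
    m=(abs(P[...,2]-z)<tol)&(np.hypot(P[...,0]-x,P[...,1]-y)<r+.02);q=P[m]
    if len(q)<20: return None
    c,R=cv2.minEnclosingCircle(q[:,:2].astype(np.float32));return len(q),np.round(c,4),round(R,4),r,np.median(q[:,2]).round(4)
def jars(s):
    P=pts(s)
    for k,(x,y,z,r) in J.items(): print(k,circ(P,x,y,z,r))
E
python3 - <<'E'
from h import *
print(robot.get_obs()['tool_pos'].round(4))
jars(snap('wrist','w2.png'))
jars(snap('top'))
E
```

```text
[0.5433 0.0608 0.244 ]
small (587, array([0.6145, 0.2375]), 0.0223, 0.022, np.float64(0.0609))
large (795, array([0.6406, 0.0662]), 0.0317, 0.0315, np.float64(0.0813))
tiny (379, array([ 0.6321, -0.0932]), 0.017, 0.0165, np.float64(0.0511))
medium (374, array([ 0.6128, -0.2484]), 0.026, 0.027, np.float64(0.0707))
small (61, array([0.6155, 0.2377]), 0.0221, 0.022, np.float64(0.0596))
large None
tiny (63, array([ 0.6309, -0.0935]), 0.0167, 0.0165, np.float64(0.0502))
medium (116, array([ 0.6133, -0.2566]), 0.0278, 0.027, np.float64(0.0702))
```

Emit:
{"api": "carry_out", "payload": {
  "steps": [
    [[-0.05, -0.03, 0.0], 0, -1],
    [[-0.085, -0.05, 0.02], 0, -1],
    [[-0.085, -0.05, 0.08], 0, -1],
    [[-0.085, -0.05, 0.14], 0, -1],
    [[-0.085, -0.05, 0.17], 0, -1],
    [[-0.085, -0.05, 0.18], 0, -1],
    [[-0.085, -0.05, 0.18], 0, -1]
  ]
}}

```text
time: 3.2
tool_pos: [0.459, 0.1119, 0.0645]
ee_rot: [-3.142, -0.001, 0.001]
wrist_force: [-0.2, 0.2, -0.4]
width: 0.0938
finger_force: 0.0
```

Emit:
{"api": "carry_out", "payload": {
  "steps": [
    [[0, 0, 0.008], 0, -1],
    [[0, 0, 0.015], 0, 0],
    [[0, 0, 0.015], 0, 1],
    [[0, 0, 0.015], 0, 1],
    [[0, 0, 0.015], 0, 1],
    [[0, 0, 0.015], 0, 1],
    [[0, 0, 0.015], 0, 1],
    [[0, 0, 0.015], 0, 1]
  ]
}}

```text
time: 4.2
tool_pos: [0.459, 0.1117, 0.0488]
ee_rot: [3.142, -0.0, 0.001]
wrist_force: [0.3, -0.0, -0.8]
width: 0.0275
finger_force: 0.0
```

Run:
```python
from h import *
o=robot.get_obs();print(o['width'],o['finger_force'],o['wrist_force'])
s=snap('wrist');a=snap('scene')
i=np.hstack([s['image'][150:450,120:520],cv2.resize(a['image'],(400,300))]);cv2.imwrite('pics/w3.png',i[:,:,::-1])
```

```text
0.027450867026235608 0.0 [ 0.3229783  -0.01746564 -0.79609424]
```

View pics/w3.png

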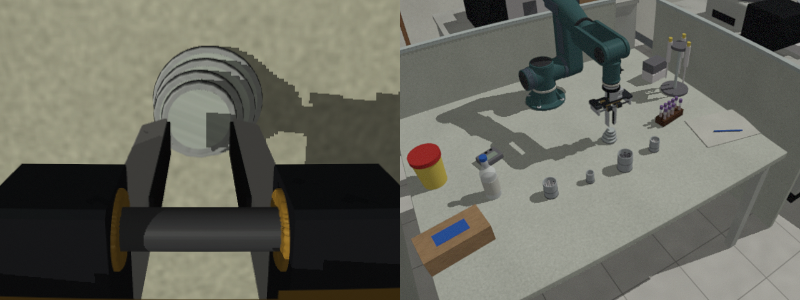

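The left crop shows the fingers nearly shut around (150–235,140), with the lid's centre ahead of them at about (205,115). I'll measure where the lid is now.

Run:
```python
from h import *
s=snap('wrist');P=pts(s)
for z,r in((.06,.02),(.045,.0255),(.03,.0305),(.015,.035)):print(circ(P,.46,.108,z,r))
# finger tips: points above .06 near
m=(P[...,2]>.066)&(P[...,2]<.16)&(s['z_map']>0);q=P[m]
for a in(.07,.08,.09,.1,.12):
    w=q[abs(q[:,2]-a)<.004]
    if len(w): print(a,len(w),w.min(0).round(4),w.max(0).round(4))
```

```text
(3729, array([0.4594, 0.1114]), 0.0203, 0.02, np.float64(0.0617))
(1408, array([0.4559, 0.1116]), 0.0259, 0.0255, np.float64(0.0464))
(1573, array([0.4552, 0.1078]), 0.0308, 0.0305, np.float64(0.0315))
(1667, array([0.4559, 0.1058]), 0.0354, 0.035, np.float64(0.0165))
0.09 153 [0.4535 0.0932 0.0875] [0.4687 0.1288 0.094 ]
0.1 422 [0.4509 0.0889 0.096 ] [0.4688 0.1326 0.104 ]
0.12 584 [0.4508 0.089  0.116 ] [0.4692 0.1327 0.124 ]
```

Run:
```python
from h import *
print(robot.hold_point_z, [a for a in dir(robot) if a[0]!='_'])
o=robot.get_obs();print(o['tool_pos'],o['width'])
s=snap('wrist');P=pts(s)
for r in range(262,345,6): print(r,[tuple((P[r,c]*1000).astype(int)) if s['z_map'][r,c]>0 else 0 for c in (262,272,282,355,362,370)])
```

```text
0.0188 ['IKError', 'close_job', 'get_obs', 'hold_point_z', 'snapshot']
[0.45899002 0.11170896 0.04875653] 0.015674046384949007
262 [(np.int64(444), np.int64(149), np.int64(1)), (np.int64(444), np.int64(143), np.int64(1)), (np.int64(462), np.int64(130), np.int64(59)), (np.int64(461), np.int64(91), np.int64(58)), (np.int64(457), np.int64(86), np.int64(44)), (np.int64(453), np.int64(80), np.int64(31))]
268 [(np.int64(439), np.int64(150), np.int64(0)), (np.int64(440), np.int64(143), np.int64(2)), (np.int64(459), np.int64(130), np.int64(61)), (np.int64(459), np.int64(92), np.int64(61)), (np.int64(454), np.int64(86), np.int64(45)), (np.int64(449), np.int64(80), np.int64(32))]
274 [(np.int64(435), np.int64(149), np.int64(2)), (np.int64(435), np.int64(143), np.int64(2)), (np.int64(468), np.int64(127), np.int64(95)), (np.int64(467), np.int64(95), np.int64(95)), (np.int64(446), np.int64(85), np.int64(31)), (np.int64(445), np.int64(80), np.int64(31))]
280 [(np.int64(431), np.int64(150), np.int64(1)), (np.int64(430), np.int64(143), np.int64(0)), (np.int64(468), np.int64(126), np.int64(103)), (np
[... 2267 characters left out ...]
(468), np.int64(99), np.int64(148)), (np.int64(467), np.int64(97), np.int64(148)), (np.int64(492), np.int64(101), np.int64(197))]
334 [(np.int64(492), np.int64(121), np.int64(199)), (np.int64(489), np.int64(120), np.int64(193)), (np.int64(468), np.int64(122), np.int64(153)), (np.int64(468), np.int64(99), np.int64(153)), (np.int64(468), np.int64(97), np.int64(152)), (np.int64(492), np.int64(101), np.int64(199))]
340 [(np.int64(492), np.int64(120), np.int64(201)), (np.int64(490), np.int64(119), np.int64(198)), (np.int64(468), np.int64(121), np.int64(156)), (np.int64(468), np.int64(100), np.int64(157)), (np.int64(468), np.int64(98), np.int64(156)), (np.int64(491), np.int64(101), np.int64(199))]
```

The fingertips show at about z 0.09 in the depth map while the reported TCP is 0.049, so they closed above the lid without touching it. I'll open and measure the tips again.

Emit:
{"api": "carry_out", "payload": {
  "steps": [
    [[0, 0, 0], 0, -1],
    [[0, 0, 0], 0, -1],
    [[0, 0, 0], 0, -1],
    [[0, 0, 0], 0, -1],
    [[0, 0, 0], 0, -1],
    [[0, 0, 0], 0, -1]
  ]
}}

```text
time: 5.15
tool_pos: [0.459, 0.1117, 0.0488]
ee_rot: [3.142, -0.0, 0.001]
wrist_force: [-0.2, -0.2, 0.3]
width: 0.0678
finger_force: 0.0
```

```bash
cat >> h.py <<'E'
def tips(s):
    o=robot.get_obs();t=o['tool_pos'];P=pts(s)-t
    m=(abs(P[...,0])<.013)&(abs(P[...,1])<.075)&(P[...,2]>-.03)&(P[...,2]<.11)&(s['z_map']>0)
    for sg in(1,-1):
        q=P[m&(P[...,1]*sg>0)&(abs(P[...,0]-.009)<.0025)]
        print(o['width'],t.round(4),sg,len(q),[ (a,len(w),w[:,1].min().round(4),w[:,1].max().round(4)) for a in np.arange(-.01,.1,.01).round(2) for w in [q[abs(q[:,2]-a)<.005]] if len(w)>3])
E
python3 - <<'E'
from h import *
tips(snap('wrist','w4.png'))
E
```

```text
0.07188960671026957 [0.459  0.1117 0.0488] 1 3182 [(np.float64(-0.01), 5, np.float64(0.0209), np.float64(0.0225)), (np.float64(0.0), 86, np.float64(0.0149), np.float64(0.023)), (np.float64(0.01), 308, np.float64(0.0004), np.float64(0.0184)), (np.float64(0.04), 57, np.float64(0.033), np.float64(0.041)), (np.float64(0.05), 218, np.float64(0.0329), np.float64(0.0447)), (np.float64(0.06), 269, np.float64(0.033), np.float64(0.0449)), (np.float64(0.07), 340, np.float64(0.0326), np.float64(0.0452)), (np.float64(0.08), 405, np.float64(0.0326), np.float64(0.045)), (np.float64(0.09), 498, np.float64(0.0325), np.float64(0.0454))]
0.07188960671026957 [0.459  0.1117 0.0488] -1 3305 [(np.float64(-0.01), 7, np.float64(-0.0233), np.float64(-0.021)), (np.float64(0.0), 75, np.float64(-0.0232), np.float64(-0.0161)), (np.float64(0.01), 329, np.float64(-0.0192), np.float64(-0.0001)), (np.float64(0.04), 56, np.float64(-0.0441), np.float64(-0.0349)), (np.float64(0.05), 229, np.float64(-0.0469), np.float64(-0.0348)), (np.float64(0.06), 282, np.float64(-0.0472), np.float64(-0.0348)), (np.float64(0.07), 336, np.float64(-0.0468), np.float64(-0.0348)), (np.float64(0.08), 409, np.float64(-0.0471), np.float64(-0.0348)), (np.float64(0.09), 468, np.float64(-0.0472), np.float64(-0.0349))]
```

View pics/w4.png

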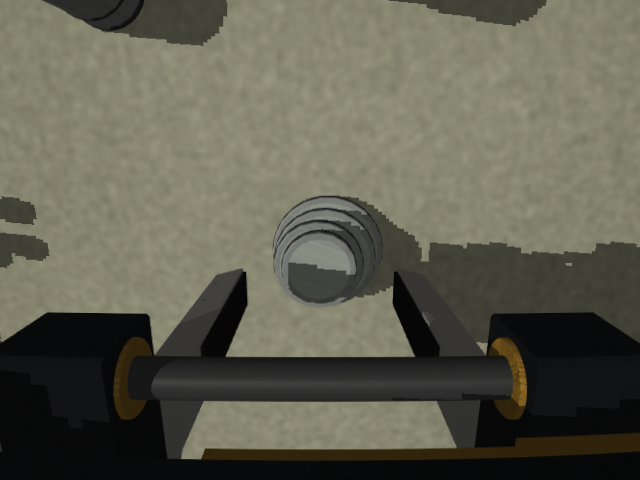

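The open view agrees: both fingertips sit about 42 mm above the reported TCP, at pixels (240,272) and (398,272), clear of the lid at (320,268). So true tip z is about the reported z plus 0.042. I'll go down part way and check that.

Emit:
{"api": "carry_out", "payload": {
  "steps": [
    [[0, 0, 0.01], 0, -1],
    [[0, 0, 0.02], 0, -1],
    [[0, 0, 0.03], 0, -1],
    [[0, 0, 0.034], 0, -1],
    [[0, 0, 0.034], 0, -1]
  ]
}}

```text
time: 5.82
tool_pos: [0.4586, 0.1117, 0.0142]
ee_rot: [3.141, 0.001, 0.001]
wrist_force: [0.1, -0.1, 0.5]
width: 0.0943
finger_force: 0.0
```

Run:
```python
from h import *
s=snap('wrist','w5.png');P=pts(s);t=robot.get_obs()['tool_pos'];print(t,robot.get_obs()['wrist_force'])
Q=P-t
for sg in(1,-1):
    m=(abs(Q[...,0]-.009)<.003)&(Q[...,1]*sg>.03)&(Q[...,1]*sg<.07)&(Q[...,2]<.1)&(Q[...,2]>.02)
    print(sg,np.percentile(P[m][:,2],[0,.2,.5,1,2,5]).round(4),P[m][:,1].min(),P[m][:,1].max())
```

```text
[0.45902968 0.11169832 0.01470831] [0.53560314 0.56469673 0.23634027]
1 [0.0532 0.054  0.055  0.0558 0.0573 0.061 ] 0.15701664699441292 0.16989903709095355
-1 [0.0536 0.0542 0.0547 0.0556 0.0576 0.0612] 0.05117231399130959 0.06420567273254382
```

The tips are at about z 0.053, so the true offset is 38 mm. I'll go down another 4 mm and close, with enough rows for the slow fingers.

Emit:
{"api": "carry_out", "payload": {
  "steps": [
    [[0, 0, 0.004], 0, -1],
    [[0, 0, 0.004], 0, 1],
    [[0, 0, 0.004], 0, 1],
    [[0, 0, 0.004], 0, 1],
    [[0, 0, 0.004], 0, 1],
    [[0, 0, 0.004], 0, 1],
    [[0, 0, 0.004], 0, 1],
    [[0, 0, 0.004], 0, 1]
  ]
}}

```text
time: 6.88
tool_pos: [0.459, 0.1117, 0.0108]
ee_rot: [3.142, -0.0, 0.001]
wrist_force: [-0.2, 0.1, 0.7]
width: 0.0389
finger_force: 30.0
```

Emit:
{"api": "carry_out", "payload": {
  "steps": [
    [[0, 0, -0.02], 0, 1],
    [[0, 0, -0.07], 0, 1],
    [[0.05, 0.06, -0.08], 0, 1],
    [[0.09, 0.11, -0.08], 0, 1],
    [[0.13, 0.16, -0.08], 0, 1],
    [[0.173, 0.204, -0.08], 0, 1],
    [[0.173, 0.204, -0.06], 0, 1],
    [[0.173, 0.204, -0.03], 0, 1],
    [[0.173, 0.204, -0.03], 0, 1],
    [[0.173, 0.204, -0.03], 0, 1]
  ]
}}

```text
time: 8.12
tool_pos: [0.6324, -0.0921, 0.0417]
ee_rot: [3.141, -0.001, 0.001]
wrist_force: [0.8, -0.4, -0.2]
width: 0.0391
finger_force: 30.0
```

Run:
```python
from h import *
print(robot.get_obs()['tool_pos'].round(4))
s=snap('wrist','w6.png');P=pts(s)
print(circ(P,.632,-.093,.09,.02,.005), circ(P,.632,-.093,.05,.0165))
```

```text
[ 0.6324 -0.0921  0.0417]
(6666, array([ 0.6416, -0.093 ]), 0.0316, 0.02, np.float64(0.0924)) (428, array([ 0.637, -0.094]), 0.0155, 0.0165, np.float64(0.0512))
```

View pics/w6.png

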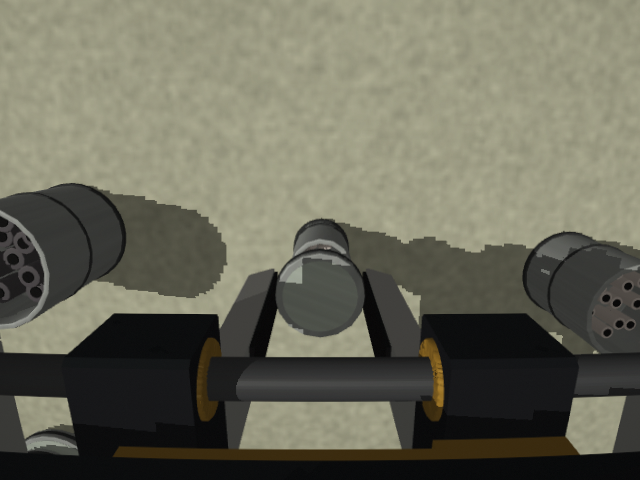

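The lid is held level at (320,293) with the jar behind and beneath it at (321,240). I'll lower it.

Emit:
{"api": "carry_out", "payload": {
  "steps": [
    [[0, 0, 0.012], 0, 1],
    [[0, 0, 0.022], 0, 1],
    [[0, 0, 0.028], 0, 1],
    [[0, 0, 0.03], 0, 1],
    [[0, 0, 0.031], 0, 1],
    [[0, 0, 0.032], 0, 1],
    [[0, 0, 0.032], 0, 1]
  ]
}}

```text
time: 9.05
tool_pos: [0.6325, -0.0923, 0.0098]
ee_rot: [3.141, -0.001, 0.001]
wrist_force: [-1.8, 0.5, 3.9]
width: 0.0392
finger_force: 30.0
```

Emit:
{"api": "carry_out", "payload": {
  "steps": [
    [[0, 0, 0], 0, 0],
    [[0, 0, 0], 0, -0.5],
    [[0, 0, 0], 0, -1],
    [[0, 0, 0], 0, -1],
    [[0, 0, 0], 0, -1],
    [[0, 0, -0.03], 0, -1],
    [[-0.03, 0, -0.09], 0, -1],
    [[-0.08, -0.04, -0.12], 0, -1],
    [[-0.08, -0.04, -0.12], 0, -1]
  ]
}}

```text
time: 10.18
tool_pos: [0.5522, -0.0512, 0.1326]
ee_rot: [3.141, -0.006, 0.002]
wrist_force: [0.2, 0.6, -0.5]
width: 0.094
finger_force: 0.0
```

```bash
cat >> h.py <<'E'
PILE=dict(tiny=(.459,.111,.06,.02),small=(.4559,.1116,.045,.0255),medium=(.455,.108,.03,.0305),large=(.4557,.106,.015,.035))
LR=dict(tiny=.02,small=.0255,medium=.0305,large=.035)
def state(n='wrist',f=None):
    o=robot.get_obs();print(o['tool_pos'].round(4),'w',o['width'].round(4))
    s=snap(n,f);P=pts(s)
    for k,(x,y,z,r) in J.items(): print('jar',k,'open',circ(P,x,y,z,r),'lid',circ(P,x,y,z+.009,LR[k]))
    for k,(x,y,z,r) in PILE.items(): print('pile',k,circ(P,x,y,z,r))
E
python3 -c "
from h import *
state()"
```

```text
Traceback (most recent call last):
  File "h.py", line 35, in state
    o=robot.get_obs();print(o['tool_pos'].round(4),'w',o['width'].round(4))
                                                       ^^^^^^^^^^^^^^^^
AttributeError: 'float' object has no attribute 'round'
```

```bash
sed -i "s/o\['width'\].round(4)/round(o['width'],4)/" h.py; python3 -c "
from h import *
state()"
```

```text
[ 0.5522 -0.0512  0.1326] w 0.094
jar small open None lid None
jar large open (1957, array([0.6403, 0.0661]), 0.0321, 0.0315, np.float64(0.0811)) lid None
jar tiny open None lid (2734, array([ 0.6318, -0.0932]), 0.0205, 0.02, np.float64(0.0607))
jar medium open (1238, array([ 0.6131, -0.2559]), 0.0276, 0.027, np.float64(0.0708)) lid None
pile tiny None
pile small (1334, array([0.4603, 0.1138]), 0.0252, 0.0255, np.float64(0.0466))
pile medium (452, array([0.4768, 0.1105]), 0.0216, 0.0305, np.float64(0.0314))
pile large (553, array([0.4789, 0.1097]), 0.026, 0.035, np.float64(0.0164))
```

The tiny lid is seated: its centre is within 0.5 mm of the jar's and the height is right. Next is the small lid.

Emit:
{"api": "carry_out", "payload": {
  "steps": [
    [[-0.04, -0.06, 0], 0, -1],
    [[-0.07, -0.12, 0], 0, -1],
    [[-0.096, -0.164, 0.02], 0, -1],
    [[-0.096, -0.164, 0.07], 0, -1],
    [[-0.096, -0.164, 0.09], 0, -1],
    [[-0.096, -0.164, 0.1], 0, -1],
    [[-0.096, -0.164, 0.1], 0, -1]
  ]
}}

```text
time: 11.1
tool_pos: [0.4559, 0.1113, 0.0277]
ee_rot: [3.141, 0.002, -0.0]
wrist_force: [-0.2, -0.3, 0.4]
width: 0.0938
finger_force: 0.0
```

```bash
python3 -c "
from h import *
state()"
```

```text
[0.4559 0.1113 0.0277] w 0.0938
jar small open None lid None
jar large open None lid None
jar tiny open None lid None
jar medium open None lid None
pile tiny None
pile small (7357, array([0.4559, 0.1116]), 0.0259, 0.0255, np.float64(0.0467))
pile medium (2110, array([0.4558, 0.1075]), 0.0308, 0.0305, np.float64(0.0315))
pile large (1964, array([0.4558, 0.1059]), 0.0354, 0.035, np.float64(0.0165))
```

Emit:
{"api": "carry_out", "payload": {
  "steps": [
    [[0, 0, 0.015], 0, -1],
    [[0, 0, 0.028], 0, -1],
    [[0, 0, 0.032], 0, -1],
    [[0, 0, 0.032], 0, 1],
    [[0, 0, 0.032], 0, 1],
    [[0, 0, 0.032], 0, 1],
    [[0, 0, 0.032], 0, 1],
    [[0, 0, 0.032], 0, 1],
    [[0, 0, 0.032], 0, 1]
  ]
}}

```text
time: 12.28
tool_pos: [0.4562, 0.1118, -0.003]
ee_rot: [-3.142, -0.0, 0.001]
wrist_force: [0.8, 0.7, 1.3]
width: 0.0494
finger_force: 30.0
```

Emit:
{"api": "carry_out", "payload": {
  "steps": [
    [[0, 0, -0.02], 0, 1],
    [[0, 0, -0.08], 0, 1],
    [[0.03, -0.02, -0.1], 0, 1],
    [[0.08, -0.06, -0.1], 0, 1],
    [[0.13, -0.1, -0.1], 0, 1],
    [[0.1585, -0.1265, -0.1], 0, 1],
    [[0.1585, -0.1265, -0.08], 0, 1],
    [[0.1585, -0.1265, -0.044], 0, 1],
    [[0.1585, -0.1265, -0.044], 0, 1],
    [[0.1585, -0.1265, -0.044], 0, 1]
  ]
}}

```text
time: 13.52
tool_pos: [0.6142, 0.2378, 0.0415]
ee_rot: [3.141, -0.0, 0.0]
wrist_force: [0.4, 0.5, 0.4]
width: 0.0499
finger_force: 30.0
```

Position is within 0.5 mm of the target, so I'll lower it.

Emit:
{"api": "carry_out", "payload": {
  "steps": [
    [[0, 0, 0.01], 0, 1],
    [[0, 0, 0.016], 0, 1],
    [[0, 0, 0.018], 0, 1],
    [[0, 0, 0.0195], 0, 1],
    [[0, 0, 0.0205], 0, 1],
    [[0, 0, 0.021], 0, 1],
    [[0, 0, 0.021], 0, 1]
  ]
}}

```text
time: 14.4
tool_pos: [0.6148, 0.2384, 0.021]
ee_rot: [-3.141, -0.001, 0.001]
wrist_force: [-2.2, -0.2, 5.6]
width: 0.05
finger_force: 30.0
```

Emit:
{"api": "carry_out", "payload": {
  "steps": [
    [[0, 0, 0], 0, 0],
    [[0, 0, 0], 0, -0.5],
    [[0, 0, 0], 0, -1],
    [[0, 0, 0], 0, -1],
    [[0, 0, 0], 0, -1],
    [[0, 0, -0.03], 0, -1],
    [[-0.03, 0, -0.08], 0, -1],
    [[-0.08, 0.04, -0.11], 0, -1],
    [[-0.1, 0.06, -0.11], 0, -1],
    [[-0.1, 0.06, -0.11], 0, -1]
  ]
}}

```text
time: 15.65
tool_pos: [0.5138, 0.1773, 0.1311]
ee_rot: [-3.141, -0.002, -0.001]
wrist_force: [-0.3, -0.2, -0.8]
width: 0.0936
finger_force: 0.0
```

```bash
python3 -c "
from h import *
state()"
```

```text
[0.5138 0.1773 0.1311] w 0.0936
jar small open None lid (5004, array([0.6143, 0.2372]), 0.0262, 0.0255, np.float64(0.0707))
jar large open (1759, array([0.6405, 0.0663]), 0.0319, 0.0315, np.float64(0.081)) lid None
jar tiny open None lid None
jar medium open None lid None
pile tiny None
pile small None
pile medium (3384, array([0.4556, 0.1079]), 0.0309, 0.0305, np.float64(0.0316))
pile large (937, array([0.457 , 0.1059]), 0.0355, 0.035, np.float64(0.0164))
```

The small lid is seated. Next is the medium lid.

Emit:
{"api": "carry_out", "payload": {
  "steps": [
    [[-0.04, 0.04, 0], 0, -1],
    [[-0.058, 0.069, 0.04], 0, -1],
    [[-0.058, 0.069, 0.09], 0, -1],
    [[-0.058, 0.069, 0.111], 0, -1],
    [[-0.058, 0.069, 0.111], 0, -1],
    [[-0.058, 0.069, 0.111], 0, -1]
  ]
}}

```text
time: 16.45
tool_pos: [0.4578, 0.1097, 0.0196]
ee_rot: [-3.141, -0.002, 0.001]
wrist_force: [-0.7, 0.6, 0.1]
width: 0.0939
finger_force: 0.0
```

Emit:
{"api": "carry_out", "payload": {
  "steps": [
    [[-0.002, 0.001, 0.015], 0, -1],
    [[-0.002, 0.001, 0.03], 0, -1],
    [[-0.002, 0.001, 0.037], 0, -1],
    [[-0.002, 0.001, 0.039], 0, -1],
    [[-0.002, 0.001, 0.039], 0, 1],
    [[-0.002, 0.001, 0.039], 0, 1],
    [[-0.002, 0.001, 0.039], 0, 1],
    [[-0.002, 0.001, 0.039], 0, 1],
    [[-0.002, 0.001, 0.039], 0, 1],
    [[-0.002, 0.001, 0.039], 0, 1]
  ]
}}

```text
time: 17.7
tool_pos: [0.4548, 0.1082, -0.0199]
ee_rot: [3.142, -0.001, 0.001]
wrist_force: [-0.5, 0.1, 1.9]
width: 0.0606
finger_force: 30.0
```

Emit:
{"api": "carry_out", "payload": {
  "steps": [
    [[0, 0, -0.02], 0, 1],
    [[0, 0, -0.07], 0, 1],
    [[0, 0.03, -0.12], 0, 1],
    [[0.04, 0.08, -0.14], 0, 1],
    [[0.06, 0.13, -0.14], 0, 1],
    [[0.08, 0.18, -0.14], 0, 1],
    [[0.1, 0.23, -0.14], 0, 1],
    [[0.12, 0.28, -0.14], 0, 1],
    [[0.14, 0.33, -0.14], 0, 1],
    [[0.158, 0.363, -0.14], 0, 1]
  ]
}}

```text
time: 18.95
tool_pos: [0.6126, -0.2571, 0.1186]
ee_rot: [-3.141, 0.001, -0.001]
wrist_force: [-0.3, 0.3, -0.5]
width: 0.06
finger_force: 30.0
```

Emit:
{"api": "carry_out", "payload": {
  "steps": [
    [[0, 0, 0.01], 0, 1],
    [[0, 0, 0.05], 0, 1],
    [[0, 0, 0.07], 0, 1],
    [[0, 0, 0.07], 0, 1],
    [[0, 0, 0.07], 0, 1]
  ]
}}

```text
time: 19.58
tool_pos: [0.6134, -0.2546, 0.0513]
ee_rot: [3.141, -0.002, 0.001]
wrist_force: [0.1, 0.2, -1.0]
width: 0.0598
finger_force: 30.0
```

Emit:
{"api": "carry_out", "payload": {
  "steps": [
    [[0, 0, 0.01], 0, 1],
    [[0, 0, 0.016], 0, 1],
    [[0, 0, 0.018], 0, 1],
    [[0, 0, 0.02], 0, 1],
    [[0, 0, 0.021], 0, 1],
    [[0, 0, 0.0215], 0, 1],
    [[0, 0, 0.0215], 0, 1]
  ]
}}

```text
time: 20.45
tool_pos: [0.6128, -0.2548, 0.0292]
ee_rot: [3.141, -0.001, 0.001]
wrist_force: [-2.8, 0.4, 3.4]
width: 0.0604
finger_force: 30.0
```

Emit:
{"api": "carry_out", "payload": {
  "steps": [
    [[0, 0, 0], 0, 0],
    [[0, 0, 0], 0, -0.5],
    [[0, 0, 0], 0, -1],
    [[0, 0, 0], 0, -1],
    [[0, 0, 0], 0, -1],
    [[0, 0, -0.03], 0, -1],
    [[-0.03, 0, -0.08], 0, -1],
    [[-0.08, -0.05, -0.1], 0, -1],
    [[-0.1, -0.08, -0.11], 0, -1],
    [[-0.1, -0.08, -0.11], 0, -1]
  ]
}}

```text
time: 21.7
tool_pos: [0.5124, -0.1733, 0.1407]
ee_rot: [3.14, -0.004, 0.003]
wrist_force: [0.1, -0.1, 0.0]
width: 0.0936
finger_force: 0.0
```

```bash
python3 -c "
from h import *
state()"
```

```text
[ 0.5124 -0.1733  0.1407] w 0.0936
jar small open None lid None
jar large open (381, array([0.6371, 0.0409]), 0.0189, 0.0315, np.float64(0.0794)) lid None
jar tiny open None lid (2786, array([ 0.6317, -0.0936]), 0.0207, 0.02, np.float64(0.0606))
jar medium open None lid (7090, array([ 0.6131, -0.2556]), 0.0311, 0.0305, np.float64(0.0807))
pile tiny None
pile small None
pile medium None
pile large (3240, array([0.4565, 0.1045]), 0.0355, 0.035, np.float64(0.0166))
```

The medium lid is seated. The large lid is last.

Emit:
{"api": "carry_out", "payload": {
  "steps": [
    [[-0.01, -0.05, 0], 0, -1],
    [[-0.02, -0.11, 0], 0, -1],
    [[-0.03, -0.17, 0], 0, -1],
    [[-0.05, -0.23, 0], 0, -1],
    [[-0.056, -0.279, 0.02], 0, -1],
    [[-0.056, -0.279, 0.06], 0, -1],
    [[-0.056, -0.279, 0.11], 0, -1],
    [[-0.056, -0.279, 0.13], 0, -1],
    [[-0.056, -0.279, 0.13], 0, -1],
    [[-0.056, -0.279, 0.13], 0, -1]
  ]
}}

```text
time: 23.0
tool_pos: [0.4579, 0.1039, 0.009]
ee_rot: [3.141, -0.001, -0.0]
wrist_force: [0.5, 0.5, 0.3]
width: 0.0938
finger_force: 0.0
```

```bash
python3 -c "
from h import *
state()"
```

```text
[0.4579 0.1039 0.009 ] w 0.0938
jar small open None lid None
jar large open None lid None
jar tiny open None lid None
jar medium open None lid None
pile tiny (185, array([0.4579, 0.15  ]), 0.0083, 0.02, np.float64(0.0603))
pile small None
pile medium None
pile large (12422, array([0.4558, 0.1059]), 0.0355, 0.035, np.float64(0.0167))
```

Emit:
{"api": "carry_out", "payload": {
  "steps": [
    [[-0.002, -0.0025, 0.015], 0, -1],
    [[-0.002, -0.0025, 0.03], 0, -1],
    [[-0.002, -0.0025, 0.038], 0, -1],
    [[-0.002, -0.0025, 0.042], 0, -1],
    [[-0.002, -0.0025, 0.043], 0, -1],
    [[-0.002, -0.0025, 0.043], 0, 1],
    [[-0.002, -0.0025, 0.043], 0, 1],
    [[-0.002, -0.0025, 0.043], 0, 1],
    [[-0.002, -0.0025, 0.043], 0, 1],
    [[-0.002, -0.0025, 0.043], 0, 1]
  ]
}}

```text
time: 24.3
tool_pos: [0.4548, 0.1067, -0.0344]
ee_rot: [3.142, -0.001, 0.001]
wrist_force: [0.9, -0.2, 1.9]
width: 0.0694
finger_force: 30.0
```

Emit:
{"api": "carry_out", "payload": {
  "steps": [
    [[0, 0, -0.02], 0, 1],
    [[0, 0, -0.07], 0, 1],
    [[0, 0, -0.125], 0, 1],
    [[0.05, 0.01, -0.13], 0, 1],
    [[0.1, 0.02, -0.13], 0, 1],
    [[0.15, 0.03, -0.13], 0, 1],
    [[0.1845, 0.0395, -0.13], 0, 1],
    [[0.1845, 0.0395, -0.11], 0, 1],
    [[0.1845, 0.0395, -0.095], 0, 1],
    [[0.1845, 0.0395, -0.095], 0, 1]
  ]
}}

```text
time: 25.55
tool_pos: [0.6361, 0.0677, 0.0573]
ee_rot: [3.142, 0.006, 0.001]
wrist_force: [-0.1, -0.0, -0.7]
width: 0.0694
finger_force: 30.0
```

Emit:
{"api": "carry_out", "payload": {
  "steps": [
    [[0, 0, 0.002], 0, 1]
  ]
}}

```text
time: 25.68
tool_pos: [0.6386, 0.0677, 0.0589]
ee_rot: [3.142, -0.001, 0.001]
wrist_force: [0.4, -0.1, -0.9]
width: 0.0691
finger_force: 30.0
```

Emit:
{"api": "carry_out", "payload": {
  "steps": [
    [[0.001, 0.0005, 0.008], 0, 1],
    [[0.001, 0.0005, 0.014], 0, 1],
    [[0.001, 0.0005, 0.016], 0, 1],
    [[0.001, 0.0005, 0.017], 0, 1],
    [[0.001, 0.0005, 0.018], 0, 1],
    [[0.001, 0.0005, 0.0185], 0, 1],
    [[0.001, 0.0005, 0.0185], 0, 1]
  ]
}}

```text
time: 26.55
tool_pos: [0.6401, 0.0668, 0.0398]
ee_rot: [3.141, -0.0, 0.0]
wrist_force: [-0.7, 0.2, 0.1]
width: 0.0693
finger_force: 30.0
```

Emit:
{"api": "carry_out", "payload": {
  "steps": [
    [[0, 0, 0.0004], 0, 1],
    [[0, 0, 0.0008], 0, 1],
    [[0, 0, 0.0008], 0, 1]
  ]
}}

```text
time: 26.92
tool_pos: [0.6402, 0.0668, 0.0397]
ee_rot: [3.142, -0.001, 0.001]
wrist_force: [-1.5, 0.8, 1.7]
width: 0.0694
finger_force: 30.0
```

Contact. I'll release and retreat.

Emit:
{"api": "carry_out", "payload": {
  "steps": [
    [[0, 0, 0], 0, 0],
    [[0, 0, 0], 0, -0.5],
    [[0, 0, 0], 0, -1],
    [[0, 0, 0], 0, -1],
    [[0, 0, 0], 0, -1],
    [[0, 0, -0.03], 0, -1],
    [[-0.03, 0, -0.08], 0, -1],
    [[-0.08, 0, -0.12], 0, -1],
    [[-0.12, 0, -0.16], 0, -1],
    [[-0.12, 0, -0.16], 0, -1]
  ]
}}

```text
time: 28.18
tool_pos: [0.5208, 0.067, 0.2048]
ee_rot: [-3.141, -0.011, 0.001]
wrist_force: [0.4, -0.3, 0.5]
width: 0.0938
finger_force: 0.0
```

```bash
python3 -c "
from h import *
state('wrist','w9.png');state('top')"
```

```text
[0.5208 0.067  0.2048] w 0.0938
jar small open (22, array([0.6099, 0.2207]), 0.0192, 0.022, np.float64(0.0633)) lid (2963, array([0.6138, 0.2369]), 0.0263, 0.0255, np.float64(0.0706))
jar large open None lid (6712, array([0.6414, 0.0658]), 0.0358, 0.035, np.float64(0.0907))
jar tiny open None lid (1816, array([ 0.6319, -0.0925]), 0.0205, 0.02, np.float64(0.0606))
jar medium open None lid None
pile tiny None
pile small None
pile medium None
pile large None
[0.5207 0.0669 0.2017] w 0.0942
jar small open None lid (305, array([0.6156, 0.2369]), 0.0257, 0.0255, np.float64(0.0694))
jar large open None lid (23, array([0.6714, 0.0644]), 0.0161, 0.035, np.float64(0.0896))
jar tiny open None lid (233, array([ 0.631 , -0.0931]), 0.0204, 0.02, np.float64(0.059))
jar medium open None lid (596, array([ 0.6133, -0.2549]), 0.0316, 0.0305, np.float64(0.0796))
pile tiny None
pile small None
pile medium None
pile large None
```

View pics/w9.png

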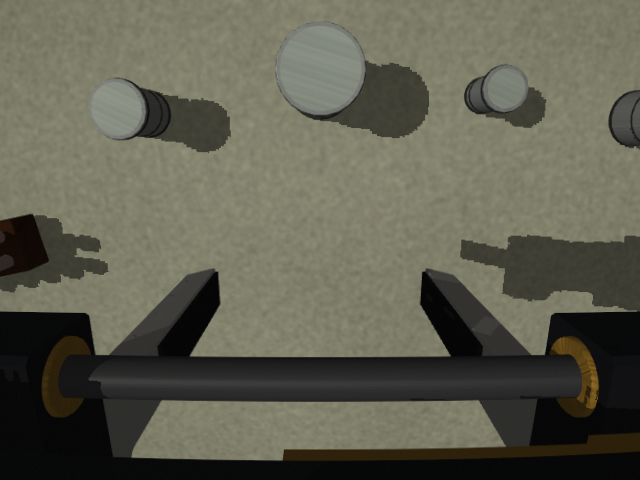

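The view shows lids flat on the small (118,108), large (320,68) and tiny (504,88) jars. Depth puts all four lids level, at the expected heights and within about 1 mm of the jar centres. I'm handing it in.

```bash
python3 -c "
from bench import robot
print(robot.close_job())"
```

```text
the job is handed in; nothing more can be done
None
```

All four jars are closed with their own lids, measured at the right height and within about 1 mm of centre; the job was handed in at about 28 s of the 96 s allowed, with no verdict shown.

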